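# Seat the hex trimming post in the wheel's bat and latch it

## Task

Stand the trimming post with the hexagonal foot in the hexagonal pocket of the bat on the potter's wheel: shuffle it gently until its foot drops fully home, flush with the bat, and let it go. Then slide the red-knobbed latch in to its stop so that its tongue covers the foot, and leave it there. The bat is brittle: never press the post on the wheel or bat with more than 60 N, and leave the other posts, the jar, the cup and the rib where they stand.

Things in the scene. Friction and masses are not known exactly. Their poses are not given: they have to be found in the camera images.
- hex_post: terracotta post 70 mm tall, 0.1-0.2 kg: hexagonal foot 60 mm across flats, 10 mm thick, sharp edges; round column 26 mm in diameter above it (last 4 mm a black rubber cap). Origin: centre of the underside, z up; x is square to a flat (flats face 0, 60, 120.. degrees). Starts upright on the board at any yaw; grip the column from any side.
- square_post: look-alike post with a square foot 56 mm wide, same column; not wanted. Origin: centre of the underside.
- round_post: look-alike post with a round foot 60 mm in diameter, same column; not wanted. Origin: centre of the underside.
- board: fixed wooden ware board 150 x 370 x 12 mm on which the three posts start 120 mm apart, in any order. Origin: centre of the underside; long side along y.
- seat (a point): on the wheel axis at pocket floor height (96 mm), axes as the wheel. Hexagonal pocket 64 mm across flats, 10 mm deep, flat floor, sharp edges; flats nominally face 30, 90, 150.. degrees from x. But the bat, on worn pins, is stuck up to 5 mm off in x and in y and up to 0.1 rad turned, either way: not in this reading. It will not shift. Fully home, the foot's top is flush with the bat.
- latch (a joint): how far the latch is in, m: 0 out, 0.024 in at its stop; starts at 0 to 0.003. Slides along the wheel's +y, towards the axis; friction 2 to 4 N; stays where left. Its steel tongue (20 mm wide, 5 mm thick, underside 1.5 mm above the bat) ends 45 mm from the axis when out, 21 mm when in; a foot that stands proud blocks it.
- latch_knob (a point): point on the axis of the latch's upright red knob, 14 x 14 mm, free from 20 mm below to 15 mm above this point; under it the carriage, 20 mm wide. The tongue lies below the knob, on the axis side. Axes as the wheel. Can be pinched from above across the wheel's x and moved along the wheel's y.
- glaze_jar: white jar with red cap, 72 mm in diameter, 110 mm tall; bystander. Origin: centre of the underside.
- bisque_cup: terracotta cup, 76 mm in diameter, 85 mm tall; bystander. Origin: centre of the underside.
- wood_rib: flat wooden throwing rib 100 x 45 x 7 mm; bystander. Origin: centre of the underside.
- wheel: fixed tabletop wheel, does not turn: green housing 270 mm in diameter, aluminium head 260 mm in diameter, its top at 90 mm. On the head a blue cast-resin hexagonal bat, 120 mm across flats, top at 106 mm, with a pocket in its middle (see seat). Origin: on the axis, on the table; z up; the latch is on the -y side.
Things that resemble listed ones, but are neither listed nor needed, are in the scene too. Leave any blue or yellow look-alike of the hex_post alone.

How it is judged (in metres and radians):
On the way, in this order (a step that is already met when the one before it is completed fails the run):
1. the hex post stands fully home in the pocket, upright and let go, with the latch still out (under 8 mm) (z of hex_post in the frame of seat below 0.0025 m and horizontal distance between hex_post and seat below 0.01 m and angle between hex_post's own z axis and vertical below 0.06 rad and contact force between the fingers and hex_post below 0.2 N and value of joint latch below 0.008 m), for 0.2 s.
2. the latch is slid in (over 20 mm of its 24) above the seated foot (value of joint latch above 0.02 m and z of hex_post in the frame of seat below 0.0025 m and horizontal distance between hex_post and seat below 0.01 m), for 0.2 s.
At the end, for the whole second after the job is handed in: the hex post stands upright (within 0.06 rad) and at rest in the bat's pocket, its underside within 2.5 mm of the pocket floor's height and within 10 mm of the wheel axis, and the latch is slid in by more than 20 mm (all of step 2 and angle between hex_post's own z axis and vertical below 0.06 rad and linear speed of hex_post below 0.02 m/s); the robot touches nothing.
It fails at once if the robot presses the hex post on the wheel, bat or latch with more than 60 N (its own fall into the pocket does not count) (contact force between hex_post and wheel above 60 N and contact force between the fingers and hex_post above 1 N).
It fails at once if another post pushed more than 30 mm or tipped (distance of any of square_post, round_post from where it was at the start of the episode above 0.03 m or angle between any of square_post, round_post's own z axis and vertical above 0.5 rad).
It fails at once if jar, cup or rib pushed more than 40 mm (distance of any of glaze_jar, bisque_cup, wood_rib from where it was at the start of the episode above 0.04 m).
It also fails if it takes over 72 s, if anything falls off the work surface, if the arm or the gripper's body presses on something with over 40 N, if the wrist force passes 120 N, or if a joint passes its speed limit or range.

## Robot

A 6-joint arm with a two-finger parallel gripper is mounted at the origin on the work surface. World frame = base frame: x ahead of the robot, y to its left, z up, the work surface at z = 0. Lengths are in mm, angles in rad, forces in N, time in s.
With the tool pointing down it reaches from about 275 to 1000 mm from the base axis. Payload 8.4 kg.
Tool frame: the origin (TCP) lies midway between the tips of the shut fingers; the grasp point (between the pads) lies 19 mm behind it; z points along the fingers, y is the line along which they close (so a half turn about z gives the same grasp; the last joint's range is limited). The gripper opens to 85 mm and grips with 20 to 120 N. Pads are 22 mm wide; open, the fingers measure 114 mm over their backs; the gripper's body (76 mm by 85 mm) begins 54 mm behind the grasp point. The pads swing forward as they close: fully open they stand 13 mm farther back than shut.
Start: joints at [-1.309, 0.353, 1.633, -0, 1.155, -0.002], TCP at [162.968, -603.382, 231.281] pointing down, gripper open.
Joint ranges: [-2.63, 2.63], [-0.92, 2.1], [0.06, 2.66], [-1.3, 4.44], [0, 2.69], [-3.02, 3.02]. Speed limits (rad/s): [2.22, 2.22, 2.79, 3.14, 3.14, 3.14].

## Interface

Orientations are given as [roll, pitch, yaw] about the fixed x, y, z axes, in that order (R = Rz(yaw) Ry(pitch) Rx(roll)).
In Python, from rig import telemetry, optics, r gives the robot as it stands.
- The arm moves only by the tool play_rows, never from a script. Its arguments are lists of equal length, an entry for each row: "dp": the shift along the tool's x, y, z in units of 40 mm (1.0 is 40 mm), a list of three; "rot": the turn, a rotation vector about the tool's x, y, z in units of 6 degrees (1.0 is 6 degrees), a list of three. In form: {"dp": [[tx, ty, tz], ...], "rot": [[ax, ay, az], ...]}. A call has 1 to 5 rows; each row is the pose to reach, as a shift and turn from the pose commanded when the call began, along the tool's axes at that moment; what a row does not reach only later rows make up. A row lasts 1/12 s, in which the tool goes at most 41.7 mm and 7.16 degrees, less where a joint would pass 70% of its speed; a pose out of reach is approached as far as the arm can. A call with a gripper value outside its range is refused whole. "fingers" is the opening, from 0 (shut) to 1 (fully open), set as the call begins (left out, the last holds). The fingers move at their own pace and stop on an object; "grip_force" is the grip in N (left out, the last holds). Time passes only in rows, so rows that repeat a pose let the fingers close. It gives the time, the measured TCP pose, the force, the opening and the grip force at its end, in the units of the state.
- telemetry.sense(): the state, without advancing time (a new reading comes with each control period).
- optics.grab_frame(name): name is "scene" or "top" or "wrist"; returns a dict with "color" (480x640x3 uint8, red, green, blue), "mtx" (3x3 intrinsics, pixels), "R" (3x3) and "t" (3): a world point X has camera coordinates R X + t; the wrist camera has in their place "mount" (4x4, takes a point from camera to tool coordinates, whose origin is the TCP and whose axes are the flange's). Camera axes: x right, y down, z forward; pixel columns grow to the right and rows downward; lengths in mm; the calibration is good to about 2 mm. The wrist camera is an equidistant fisheye: a pixel r from the principal point sees the ray r / f radians off the axis. A picture is of the moment at which its call begins: read the wrist's pose just before it. There is no depth.
- r.sign_off(): hands the job in; it is judged then, once.
The state is a dict: "clock": time; "qpos": joint angles; "qvel": joint speeds; "joint_efforts": joint torques, N m; "eef_pos": TCP position; "tcp_rot": TCP orientation; "contact_force": force on the tool from outside, world axes, zero at the start; "wrist_torque": the same for the moment, N m; "opening": opening from 0.0 (shut) to 1.0 (fully open); "grasp_force": force on a finger pad.
Only numpy, scipy, OpenCV 4.12 (cv2) and the standard library are available. Lean on these libraries where they do the work, as an engineer would, in place of code of your own. Each camera call takes 0.05 s, during which the arm holds its last target. There are 200 camera calls.

## Working session

There is one attempt and no reset: what is moved stays moved. The work goes in short steps, Python scripts to look and compute and a tool call to move; the robot and the scene stay as the last step left them, time stands still between calls to the robot, and variables do not carry over. Pictures are saved under pics/ and viewed, at most 10 in all, crops included, and the job is handed in when it is done.

Besides the shell and the picture viewer there is one more tool, called after "Call:" in YAML: its name, and indented under it one key for each argument. play_rows: Moves the arm, as the interface text tells. Its arguments: {"type":"object","properties":{"dp":{"type":"array"},"rot":{"type":"array"},"fingers":{"type":"number"},"grip_force":{"type":"number"}},"required":["dp","rot"]}

```bash
ls; mkdir -p pics
cat > h.py <<'E'
import numpy as np, cv2
from rig import telemetry, optics, r
from scipy.spatial.transform import Rotation as Ro
def ray(f,uv):
    K=f["mtx"];d=np.linalg.inv(K)@np.array([uv[0],uv[1],1.]);R=np.array(f["R"]);t=np.array(f["t"])
    return -R.T@t, R.T@d
def onz(f,uv,z):
    c,d=ray(f,uv);return c+d*(z-c[2])/d[2]
def wray(f,uv,s):
    K=np.array(f["mtx"]);x=(uv[0]-K[0,2])/K[0,0];y=(uv[1]-K[1,2])/K[1,1];th=np.hypot(x,y)
    d=np.array([x/th*np.sin(th),y/th*np.sin(th),np.cos(th)]) if th>0 else np.array([0,0,1.])
    M=np.array(f["mount"]);T=Ro.from_euler('xyz',s["tcp_rot"]).as_matrix()
    return T@M[:3,3]+np.array(s["eef_pos"]),T@M[:3,:3]@d
def wonz(f,uv,s,z):
    c,d=wray(f,uv,s);return c+d*(z-c[2])/d[2]
def save(n,im): cv2.imwrite("pics/"+n,im[...,::-1])
E
python3 - <<'E'
from h import *
import pickle
s=telemetry.sense();print(s)
F={}
for n in("scene","top","wrist"):
    F[n]=optics.grab_frame(n);save(n+"0.png",F[n]["color"])
    print(n,{k:np.round(v,3).tolist() for k,v in F[n].items() if k!="color"})
pickle.dump(F,open("f0.pkl","wb"))
E
```

```text
pics
{'clock': 0.0, 'qpos': array([-1.30937947e+00,  3.53629145e-01,  1.63414648e+00,  5.22151076e-06,
        1.15518066e+00, -2.43150294e-03]), 'qvel': array([-9.52803928e-05, -2.43683930e-03,  1.49142906e-04,  1.05717233e-03,
        1.34713220e-03, -2.24761561e-04]), 'joint_efforts': array([-1.68024439e-03, -6.05258274e+01, -3.42071700e+01, -2.37599097e-04,
        9.25282395e-03, -2.36953395e-05]), 'eef_pos': array([ 162.85816186, -602.91608513,  230.56826018]), 'tcp_rot': array([-3.14022904e+00, -8.08975500e-06,  2.63846245e-01]), 'contact_force': array([-0.56729886,  0.22696758,  0.08346805]), 'wrist_torque': array([ 0.00437883, -0.05217644, -0.00459612]), 'grasp_force': 0.0, 'opening': 0.9991501798532397}
scene {'mtx': [[511.549, 0.0, 320.75], [0.0, 511.549, 240.063], [0.0, 0.0, 1.0]], 'R': [[0.423, 0.906, -0.005], [0.763, -0.359, -0.538], [-0.489, 0.223, -0.843]], 't': [-218.219, -373.083, 1613.898]}
top {'mtx': [[613.936, 0.0, 320.218], [0.0, 613.936, 241.905], [0.0, 0.0, 1.0]], 'R': [[-0.017, -1.0, 0.021], [-0.997, 0.015, -0.075], [0.074, -0.022, -0.997]], 't': [-9.715, 550.035, 1432.389]}
wrist {'mtx': [[371.648, 0.0, 323.166], [0.0, 371.648, 239.88], [0.0, 0.0, 1.0]], 'mount': [[0.001, -0.965, -0.263, 67.662], [1.0, 0.001, 0.001, -0.698], [-0.001, -0.263, 0.965, -141.32], [0.0, 0.0, 0.0, 1.0]]}
```

View pics/top0.png

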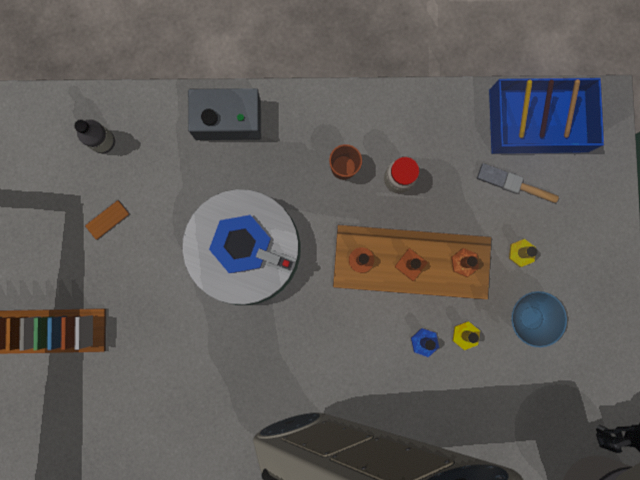

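View pics/scene0.png

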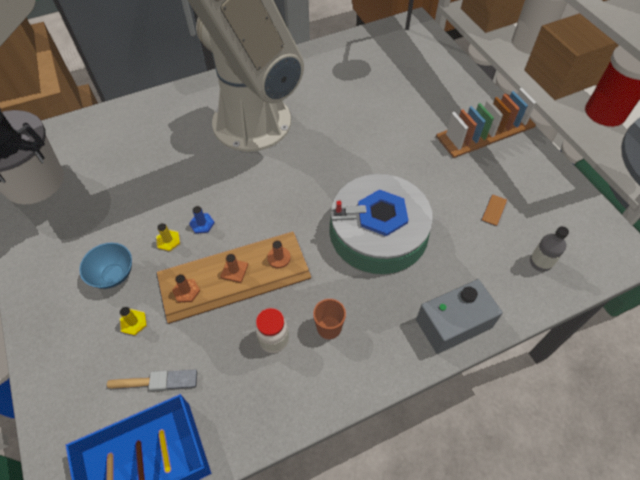

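The top view shows the posts on the board at about (362,260), (411,263) and (466,262), the bat pocket at (240,244) and the latch knob at (286,263). The scene view confirms this layout. The foot of each post needs a zoomed crop to identify, and I'll locate the candidates in the same step.

Run:
```python
from h import *
import pickle
F=pickle.load(open("f0.pkl","rb"));f=F["top"];g=F["scene"]
a=cv2.resize(f["color"][225:305,335:495],(800,400),interpolation=cv2.INTER_CUBIC)
save("crop0.png",a)
for n,uv,z in[("A",(360,262),22),("B",(409,266),22),("C",(465,263),22),("pocket",(240,244),106),("knob",(286,263),140),("headctr",(240,246),90)]:
    print(n,onz(f,uv,z).round(1))
for n,uv,z in[("A",(280,257),22),("B",(235,272),22),("C",(187,292),22),("pocket",(383,211),106),("knobtop",(339,204),140)]:
    print("s",n,onz(g,uv,z).round(1))
for z,v in((12,[(337,226),(491,236),(490,298),(333,290)]),):
    print([onz(f,p,z).round(0)[:2].tolist() for p in v])
# aluminium head ellipse
hsv=cv2.cvtColor(f["color"],cv2.COLOR_RGB2HSV)
m=((hsv[...,1]<40)&(hsv[...,2]>125)).astype(np.uint8);m[:,:175]=0;m[:,305:]=0;m[:180]=0;m[310:]=0
c=max(cv2.findContours(m,0,2)[0],key=cv2.contourArea);e=cv2.fitEllipse(cv2.convexHull(c));print(e,onz(f,e[0],90).round(1))
m=cv2.inRange(hsv,(100,120,60),(125,255,255));m[:,:200]=0;m[:,285:]=0;m[:200]=0;m[290:]=0
c=max(cv2.findContours(m,0,2)[0],key=cv2.contourArea);h=cv2.convexHull(c);p=cv2.approxPolyDP(h,4,True)[:,0]
P=np.array([onz(f,q,106)[:2] for q in p]);print(p.tolist(),P.round(0).tolist())
```

```text
A [ 500.7 -111.7   22. ]
B [ 489.4 -227.6   22. ]
C [ 494.3 -360.9   22. ]
pocket [541.5 161.5 106. ]
knob [496.3  58.9 140. ]
headctr [538.2 163.3  90. ]
s A [ 508.8 -112.8   22. ]
s B [ 501.  -233.2   22. ]
s C [ 503.7 -360.3   22. ]
s pocket [543.5 161.6 106. ]
s knobtop [498.5  58.7 140. ]
[[588.0, -59.0], [558.0, -428.0], [410.0, -420.0], [436.0, -47.0]]
((239.45236206054688, 246.361083984375), (113.48178100585938, 114.89342498779297), 67.15606689453125) [537.4 164.5  90. ]
[[249, 215], [269, 237], [260, 266], [228, 272], [210, 246], [221, 220]] [[606.0, 141.0], [556.0, 97.0], [492.0, 118.0], [480.0, 188.0], [538.0, 228.0], [596.0, 203.0]]
```

View pics/crop0.png

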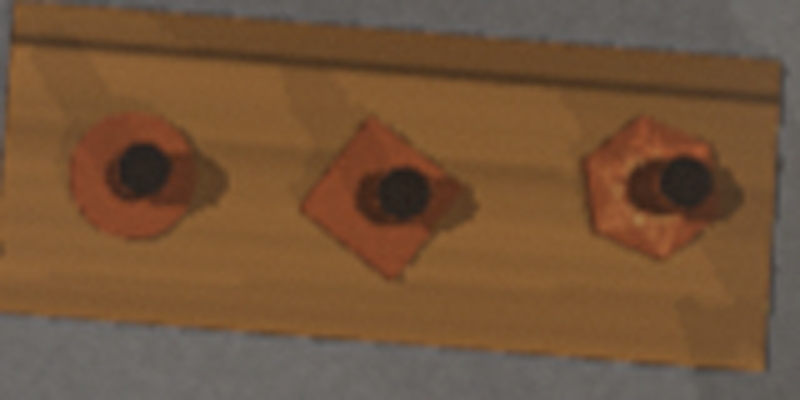

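The crop shows the round foot on the left, the square foot in the middle, and the hex foot on the right at full-image (465,262), which puts the post at about (497,-360). I'll move over it for a wrist view.

Call:
play_rows:
  dp:
    - [0.93,-0.35,0.15]
    - [1.86,-0.7,0.3]
    - [2.79,-1.05,0.45]
    - [3.72,-1.4,0.6]
    - [4.65,-1.75,0.75]
  rot:
    - [0,0,0]
    - [0,0,0]
    - [0,0,0]
    - [0,0,0]
    - [0,0,0]
  fingers: 1

```text
clock: 0.57
eef_pos: [325.3, -486.0, 200.9]
tcp_rot: [-3.141, 0.0, 0.263]
contact_force: [0.1, -0.9, -0.1]
opening: 0.997
grasp_force: 0.0
```

Call:
play_rows:
  dp:
    - [0.93,-0.35,0.15]
    - [1.86,-0.7,0.3]
    - [2.79,-1.05,0.45]
    - [3.72,-1.4,0.6]
    - [4.65,-1.75,0.75]
  rot:
    - [0,0,0]
    - [0,0,0]
    - [0,0,0]
    - [0,0,0]
    - [0,0,0]

```text
clock: 0.98
eef_pos: [486.9, -369.7, 170.9]
tcp_rot: [-3.141, 0.0, 0.264]
contact_force: [0.8, -1.1, -0.6]
opening: 1.001
grasp_force: 0.0
```

Run:
```python
from h import *
s=telemetry.sense();f=optics.grab_frame("wrist");save("w1.png",f["color"]);print(s["clock"],s["eef_pos"],s["tcp_rot"])
import pickle;pickle.dump((s,f),open("w1.pkl","wb"))
```

```text
0.9833 [ 486.87865986 -369.73488201  170.87574929] [-3.14147108e+00  1.58841684e-04  2.63824663e-01]
```

View pics/w1.png

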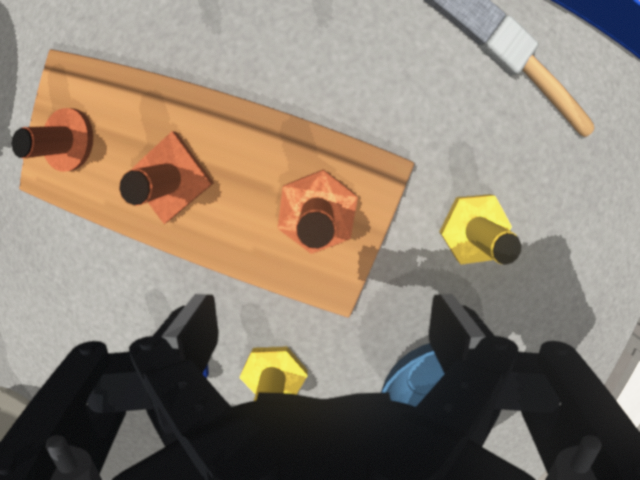

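The wrist view shows the hex foot with corners near (322,170), (356,190), (357,229), (316,251), (280,238) and (283,190), and its cap at (316,229). I'll segment the foot to get its centre and yaw.

```bash
cat >> h.py <<'E'
def hexfit(P,af):
    """polygon/hull points (world xy, on one plane) -> centre, flat-normal angle mod 60deg, via edge lines of approx polygon"""
    P=np.asarray(P,np.float32);h=cv2.convexHull(P)[:,0]
    n=len(h);L=np.linalg.norm(np.roll(h,-1,0)-h,axis=1);d=np.roll(h,-1,0)-h
    a=np.arctan2(d[:,1],d[:,0])-np.pi/2
    y=np.angle((L**2*np.exp(6j*a)).sum())/6
    N=np.array([[np.cos(y+k*np.pi/3),np.sin(y+k*np.pi/3)] for k in range(6)])
    sup=(h@N.T).max(0);w=[sup[k]+sup[k+3] for k in range(3)]
    c=np.linalg.lstsq(N[:3],(sup[:3]-sup[3:])/2,rcond=None)[0]
    return c,y,np.round(w,1)
E
python3 - <<'E'
from h import *
import pickle
s,f=pickle.load(open("w1.pkl","rb"));im=f["color"]
lab=cv2.cvtColor(im,cv2.COLOR_RGB2LAB).astype(int);hsv=cv2.cvtColor(im,cv2.COLOR_RGB2HSV)
for p in[(300,200),(340,210),(345,235),(265,200),(370,200),(320,260),(345,180)]:print(p,im[p[1],p[0]],hsv[p[1],p[0]])
m=((hsv[...,0]<=10)|(hsv[...,0]>170)|(hsv[...,2]<70)).astype(np.uint8);m[:160]=0;m[260:]=0;m[:,:265]=0;m[:,366:]=0
m=cv2.morphologyEx(m,cv2.MORPH_OPEN,np.ones((3,3),np.uint8))
cs=cv2.findContours(m,0,1)[0];c=max(cs,key=cv2.contourArea)
h=cv2.convexHull(c);p=cv2.approxPolyDP(h,4,True)[:,0];print(p.tolist())
P=[wonz(f,q,s,22)[:2] for q in c[:,0]];cc,y,w=hexfit(P,60);print("foot",cc,np.degrees(y),w)
print("corners",[wonz(f,q,s,22)[:2].round(0).tolist() for q in p])
# cap
print("cap",wonz(f,(316,229),s,82).round(1))
o=im.copy();cv2.drawContours(o,cs,-1,(0,255,0),1);save("c1.png",cv2.resize(o[140:280,230:400],None,fx=3,fy=3))
E
```

```text
(300, 200) [237 165 111] [ 13 136 237]
(340, 210) [158  89  60] [  9 158 158]
(345, 235) [159  90  61] [  9 157 159]
(265, 200) [214 157  99] [ 15 137 214]
(370, 200) [217 161 104] [ 15 133 217]
(320, 260) [219 161 104] [ 15 134 219]
(345, 180) [203 147  95] [ 14 136 203]
[[355, 203], [350, 236], [309, 251], [284, 232], [301, 203], [312, 198]]
foot [ 488.09308 -368.56763] 15.830999 [43.7 49.  61. ]
corners [[512.0, -389.0], [485.0, -392.0], [464.0, -364.0], [474.0, -340.0], [500.0, -347.0], [506.0, -355.0]]
cap [ 497.3 -361.7   82. ]
```

Run:
```python
from h import *
import pickle
s,f=pickle.load(open("w1.pkl","rb"));im=f["color"]
q=[(322,170),(356,190),(357,229),(316,251),(280,238),(283,190)]
P=np.array([wonz(f,p,s,22)[:2] for p in q]);print(P.round(1).tolist())
c,y,w=hexfit(P,60);print(c,np.degrees(y),w,P.mean(0))
save("c1.png",cv2.resize(im[150:270,250:390],None,fx=5,fy=5,interpolation=cv2.INTER_CUBIC))
```

```text
[[529.9, -356.7], [521.8, -386.6], [491.6, -396.2], [465.1, -369.1], [468.1, -338.1], [506.8, -331.1]]
[ 496.0818  -361.87598] -15.160453 [64.5 56.7 62.2] [ 497.23126233 -362.97355994]
```

View pics/c1.png

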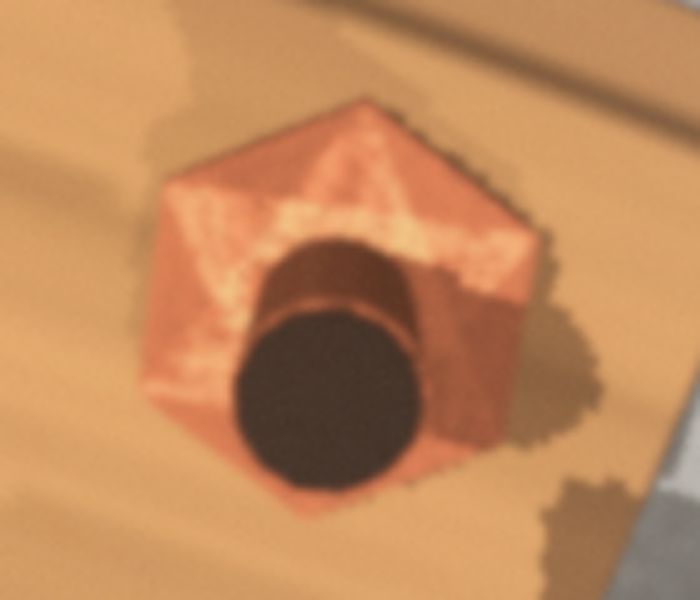

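The zoomed crop gives clean foot corners, at full-image (323,169.6), (357.6,197), (351,238.4), (311.6,253.4), (278.6,228) and (283.4,187). The cap centre is at (315.8,229.8).

Run:
```python
from h import *
import pickle
s,f=pickle.load(open("w1.pkl","rb"))
q=[(323,169.6),(357.6,197),(351,238.4),(311.6,253.4),(278.6,228),(283.4,187)]
P=np.array([wonz(f,p,s,22)[:2] for p in q])
c,y,w=hexfit(P,60);print("foot",c,np.degrees(y),w,P.mean(0)); print("cap",wonz(f,(315.8,229.8),s,82))
F=np.array([[606.0, 141.0], [556.0, 97.0], [492.0, 118.0], [480.0, 188.0], [538.0, 228.0], [596.0, 203.0]])
print("bat top view",hexfit(F,1)[:3],np.degrees(hexfit(F,1)[1]),F.mean(0))
c=P.mean(0);d=np.r_[c,0]-s["eef_pos"];T=Ro.from_euler('xyz',s["tcp_rot"]).as_matrix();print("tool delta/40",(T.T@d)/40)
```

```text
foot [ 496.30197 -362.1266 ] -22.802652 [59.5 59.9 59.1] [ 496.22634297 -362.08764104]
cap [ 496.71899798 -361.72330467   82.        ]
bat top view (array([543.08075, 162.41573], dtype=float32), np.float32(0.15507446), array([117.2, 119.2, 118.5], dtype=float32)) 8.885112 [544.66666667 162.5       ]
tool delta/40 [ 0.27613999 -0.12310575  4.27186492]
```

Call:
play_rows:
  dp:
    - [0.1,-0.04,0.3]
    - [0.2,-0.08,0.6]
    - [0.276,-0.123,0.9]
    - [0.276,-0.123,1.5]
    - [0.276,-0.123,2.0]
  rot:
    - [0,0,-1.18]
    - [0,0,-2.36]
    - [0,0,-3.53]
    - [0,0,-3.53]
    - [0,0,-3.53]

```text
clock: 1.45
eef_pos: [495.2, -363.3, 90.4]
tcp_rot: [3.141, -0.0, 0.635]
contact_force: [-0.2, -0.2, -0.3]
opening: 1.001
grasp_force: 0.0
```

Call:
play_rows:
  dp:
    - [0,0,0.5]
    - [0,0,0.9]
    - [0,0,1.2]
    - [0,0,1.4]
    - [0,0,1.4]
  rot:
    - [0,0,0]
    - [0,0,0]
    - [0,0,0]
    - [0,0,0]
    - [0,0,0]

```text
clock: 1.87
eef_pos: [494.1, -363.0, 33.7]
tcp_rot: [-3.139, 0.001, 0.633]
contact_force: [-0.1, 0.2, 0.3]
opening: 0.997
grasp_force: 0.0
```

Call:
play_rows:
  dp:
    - [0,0,0]
    - [0,0,0]
    - [0,0,0]
    - [0,0,0]
    - [0,0,0]
  rot:
    - [0,0,0]
    - [0,0,0]
    - [0,0,0]
    - [0,0,0]
    - [0,0,0]
  fingers: 0
  grip_force: 40

```text
clock: 2.28
eef_pos: [495.3, -363.8, 36.0]
tcp_rot: [3.141, -0.0, 0.633]
contact_force: [-0.3, 0.1, 8.3]
opening: 0.297
grasp_force: 8.8
```

Call:
play_rows:
  dp:
    - [0,0,0]
    - [0,0,0]
    - [0,0,0]
    - [0,0,0]
    - [0,0,0]
  rot:
    - [0,0,0]
    - [0,0,0]
    - [0,0,0]
    - [0,0,0]
    - [0,0,0]

```text
clock: 2.7
eef_pos: [495.4, -363.8, 36.1]
tcp_rot: [3.141, -0.0, 0.634]
contact_force: [-2.2, -0.3, 7.9]
opening: 0.291
grasp_force: 39.1
```

Call:
play_rows:
  dp:
    - [0,0,-0.4]
    - [0,0,-1.2]
    - [0,0,-2.2]
    - [0,0,-3.2]
    - [0,0,-4.2]
  rot:
    - [0,0,0]
    - [0,0,0]
    - [0,0,0]
    - [0,0,0]
    - [0,0,0]

```text
clock: 3.12
eef_pos: [494.5, -363.2, 204.8]
tcp_rot: [-3.141, 0.0, 0.633]
contact_force: [0.3, -0.6, -2.1]
opening: 0.295
grasp_force: 39.5
```

Call:
play_rows:
  dp:
    - [0.4,-0.5,-0.3]
    - [0.96,-1.23,-0.3]
    - [1.54,-1.96,-0.3]
    - [2.12,-2.7,-0.3]
    - [2.7,-3.45,-0.3]
  rot:
    - [0,0,0]
    - [0,0,0]
    - [0,0,0]
    - [0,0,0]
    - [0,0,0]

```text
clock: 3.53
eef_pos: [499.9, -187.0, 215.4]
tcp_rot: [3.141, -0.0, 0.633]
contact_force: [0.3, 0.2, -1.6]
opening: 0.29
grasp_force: 39.6
```

Call:
play_rows:
  dp:
    - [0.58,-0.74,0]
    - [1.16,-1.48,0]
    - [1.74,-2.23,0]
    - [2.32,-2.97,0]
    - [2.9,-3.7,0]
  rot:
    - [0,0,0]
    - [0,0,0]
    - [0,0,0]
    - [0,0,0]
    - [0,0,0]

```text
clock: 3.95
eef_pos: [505.7, 1.3, 215.4]
tcp_rot: [3.142, -0.0, 0.633]
contact_force: [2.1, 0.2, -1.7]
opening: 0.296
grasp_force: 39.6
```

Call:
play_rows:
  dp:
    - [0.5,-0.64,0]
    - [1.0,-1.28,0]
    - [1.19,-1.54,0]
    - [1.19,-1.54,0]
    - [1.19,-1.54,0]
  rot:
    - [0,0,-1.06]
    - [0,0,-2.12]
    - [0,0,-3.18]
    - [0,0,-4.24]
    - [0,0,-5.28]

```text
clock: 4.37
eef_pos: [507.8, 78.6, 215.2]
tcp_rot: [-3.141, 0.0, 1.194]
contact_force: [0.4, -0.9, -0.6]
opening: 0.296
grasp_force: 39.6
```

Call:
play_rows:
  dp:
    - [0,0,0]
    - [0,0,0]
  rot:
    - [0,0,0]
    - [0,0,0]

```text
clock: 4.53
eef_pos: [507.9, 77.4, 215.2]
tcp_rot: [-3.141, 0.0, 1.183]
contact_force: [0.1, 0.9, -0.5]
opening: 0.297
grasp_force: 39.6
```

Run:
```python
from h import *
s=telemetry.sense();f=optics.grab_frame("wrist");save("w2.png",f["color"]);print(s["clock"],s["eef_pos"],s["tcp_rot"],s["qpos"])
import pickle;pickle.dump((s,f),open("w2.pkl","wb"))
```

```text
4.5333 [507.92232906  77.37844013 215.19939518] [-3.14141455e+00  1.23323291e-04  1.18321545e+00] [ 1.48271201e-01  1.97690855e-01  1.88502819e+00 -1.73227168e-05
  1.05908972e+00  5.35860576e-01]
```

View pics/w2.png

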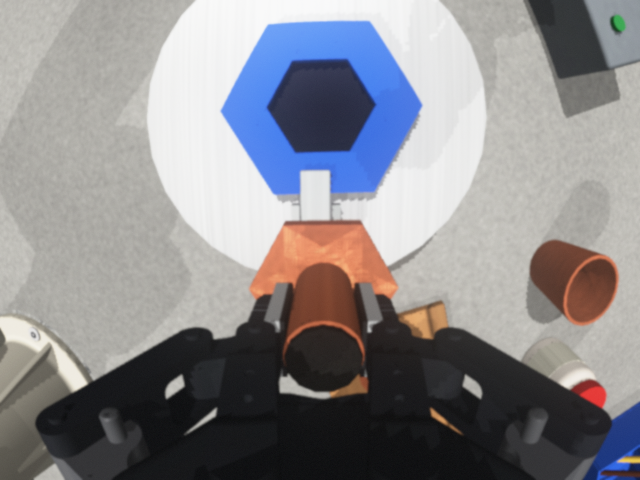

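The wrist view shows the pocket around (322,105), the bat around it, and the tongue at x 300-330, rows 170-220. The held foot's far edge runs (288,222)-(360,222) with side corners at (250,292) and (397,292). I'll fit the pocket, bat, tongue and held foot.

Run:
```python
from h import *
import pickle
s,f=pickle.load(open("w2.pkl","rb"));im=f["color"];hsv=cv2.cvtColor(im,cv2.COLOR_RGB2HSV)
blue=cv2.inRange(hsv,(100,120,120),(125,255,255));blue[210:]=0
cs,hi=cv2.findContours(blue,cv2.RETR_CCOMP,cv2.CHAIN_APPROX_NONE)
o=max(range(len(cs)),key=lambda i:cv2.contourArea(cs[i])if hi[0][i][3]<0 else 0)
i=max(range(len(cs)),key=lambda i:cv2.contourArea(cs[i])if hi[0][i][3]>=0 else 0)
for n,c in(("bat",cs[o]),("pocket",cs[i])):
    p=cv2.approxPolyDP(cv2.convexHull(c),4,True)[:,0];print(p.tolist())
    P=np.array([wonz(f,q,s,106)[:2] for q in p]);k=hexfit(P,1);print(n,k[0],np.degrees(k[1]),k[2],P.mean(0))
T=np.degrees(s["tcp_rot"][2]);print("tool yaw",T)
# held foot top z
zt=s["eef_pos"][2]-36+22
q=[(288,222),(360,222),(397,292),(250,292)]
P=np.array([wonz(f,p,s,zt)[:2] for p in q]);R=Ro.from_euler('xyz',s["tcp_rot"]).as_matrix()
L=(np.c_[P-s["eef_pos"][:2],np.zeros(4)])@R;print("foot corners in tool",L[:,:2].round(1).tolist(),"mid2-3",L[2:,:2].mean(0))
e=P[1]-P[0];print("far edge len",np.linalg.norm(e),"flat normal",np.degrees(np.arctan2(e[1],e[0]))%60+30)
# tongue edges z 112.5
g=im[195,280:350].astype(int);print(g[:,2]-g[:,0])
for p in[(301,171),(329,171),(301,215),(331,215),(315,170)]:print("tongue",p,wonz(f,p,s,112.5).round(1))
```

```text
[[369, 22], [420, 103], [373, 191], [274, 193], [222, 112], [269, 25]]
bat [542.021   162.51308] 9.701375 [117.5 117.8 116.7] [541.97461668 162.85164983]
[[293, 61], [346, 60], [375, 105], [349, 150], [296, 152], [268, 110]]
pocket [541.8831  162.68857] 9.94609 [62.2 62.4 62.4] [541.85685973 162.4332554 ]
tool yaw 67.79325139559825
foot corners in tool [[33.2, -14.4], [33.3, 16.5], [0.5, 34.7], [0.4, -32.9]] mid2-3 [0.45731763 0.89516306]
far edge len 30.90470591612779 flat normal 67.86560413111755
[35 34 36 35 36 32 28 23 21 20 20 19 20 19 18 17 16 16 16 13  8  4  2  2
  1  1  1  1  1  1  2  1  2  2  1  1  1  1  1  1  2  2  2  1  1  1  2  2
  2  3  4  5  6  5  6  6  4  5  6  6  6  6  5  6  6  5  5  5  4  3]
tongue (301, 171) [513.2 127.  112.5]
tongue (329, 171) [530.2 120.  112.5]
tongue (301, 215) [501.8  99.7 112.5]
tongue (331, 215) [520.4  92.1 112.5]
tongue (315, 170) [521.9 124.1 112.5]
```

Call:
play_rows:
  dp:
    - [0.6,0,0.1]
    - [1.3,-0.01,0.3]
    - [2.0,-0.02,0.7]
    - [2.27,-0.02,1.3]
    - [2.27,-0.02,1.8]
  rot:
    - [0,0,-0.1]
    - [0,0,-0.2]
    - [0,0,-0.34]
    - [0,0,-0.34]
    - [0,0,-0.34]

```text
clock: 5.0
eef_pos: [542.7, 163.8, 142.5]
tcp_rot: [3.14, -0.002, 1.22]
contact_force: [-0.6, -0.7, -1.0]
opening: 0.295
grasp_force: 39.6
```

Call:
play_rows:
  dp:
    - [0,0,0.05]
    - [0,0,0.1]
    - [0,0,0.15]
    - [0,0,0.2]
    - [0,0,0.2]
  rot:
    - [0,0,0]
    - [0,0,0]
    - [0,0,0]
    - [0,0,0]
    - [0,0,0]

```text
clock: 5.42
eef_pos: [542.0, 161.5, 136.2]
tcp_rot: [3.14, -0.001, 1.221]
contact_force: [-0.2, -0.3, -0.8]
opening: 0.296
grasp_force: 39.6
```

Call:
play_rows:
  dp:
    - [0,0,0.04]
    - [0,0,0.08]
    - [0,0,0.12]
    - [0,0,0.15]
    - [0,0,0.18]
  rot:
    - [0,0,0]
    - [0,0,0]
    - [0,0,0]
    - [0,0,0]
    - [0,0,0]

```text
clock: 5.83
eef_pos: [541.4, 161.8, 128.0]
tcp_rot: [3.142, -0.0, 1.222]
contact_force: [0.1, 0.0, -1.0]
opening: 0.29
grasp_force: 39.6
```

Call:
play_rows:
  dp:
    - [0,0,0.03]
    - [0,0,0.06]
    - [0,0,0.08]
    - [0,0,0.1]
    - [0,0,0.1]
  rot:
    - [0,0,0]
    - [0,0,0]
    - [0,0,0]
    - [0,0,0]
    - [0,0,0]

```text
clock: 6.25
eef_pos: [541.3, 161.8, 123.9]
tcp_rot: [-3.141, 0.0, 1.222]
contact_force: [0.2, 0.4, -1.5]
opening: 0.292
grasp_force: 39.6
```

Call:
play_rows:
  dp:
    - [0,0,0.02]
    - [0,0,0.04]
    - [0,0,0.06]
    - [0,0,0.07]
    - [0,0,0.07]
  rot:
    - [0,0,0]
    - [0,0,0]
    - [0,0,0]
    - [0,0,0]
    - [0,0,0]

```text
clock: 6.67
eef_pos: [541.4, 161.8, 121.2]
tcp_rot: [-3.141, 0.0, 1.222]
contact_force: [0.1, 0.1, -1.0]
opening: 0.297
grasp_force: 39.6
```

Call:
play_rows:
  dp:
    - [0,0,0.01]
    - [0,0,0.02]
    - [0,0,0.03]
    - [0,0,0.03]
    - [0,0,0.03]
  rot:
    - [0,0,0]
    - [0,0,0]
    - [0,0,0]
    - [0,0,0]
    - [0,0,0]

```text
clock: 7.08
eef_pos: [541.4, 161.8, 120.1]
tcp_rot: [-3.142, 0.0, 1.222]
contact_force: [0.6, -0.0, -0.5]
opening: 0.293
grasp_force: 39.7
```

Call:
play_rows:
  dp:
    - [0,0,0.01]
    - [0,0,0.02]
    - [0,0,0.02]
    - [0,0,0.02]
  rot:
    - [0,0,0]
    - [0,0,0]
    - [0,0,0]
    - [0,0,0]

```text
clock: 7.42
eef_pos: [541.5, 161.9, 120.0]
tcp_rot: [3.141, -0.0, 1.222]
contact_force: [-2.6, -0.1, 7.4]
opening: 0.289
grasp_force: 40.5
```

The foot touches at exactly the expected floor height (TCP z 120), so I'll release it and retreat.

Call:
play_rows:
  dp:
    - [0,0,0]
    - [0,0,0]
    - [0,0,0]
    - [0,0,0]
    - [0,0,0]
  rot:
    - [0,0,0]
    - [0,0,0]
    - [0,0,0]
    - [0,0,0]
    - [0,0,0]
  fingers: 0.8

```text
clock: 7.83
eef_pos: [541.4, 161.8, 119.2]
tcp_rot: [-3.142, 0.0, 1.222]
contact_force: [0.5, -0.2, -0.3]
opening: 0.8
grasp_force: 0.0
```

Call:
play_rows:
  dp:
    - [0,0,-0.4]
    - [0,0,-1]
    - [0,0,-1.7]
    - [-0.6,0,-2.4]
    - [-1.4,0,-2.6]
  rot:
    - [0,0,0]
    - [0,0,0]
    - [0,0,0]
    - [0,0,0]
    - [0,0,0]

```text
clock: 8.25
eef_pos: [524.8, 110.5, 227.3]
tcp_rot: [3.136, -0.004, 1.224]
contact_force: [0.7, 0.2, 0.2]
opening: 0.803
grasp_force: 0.0
```

Call:
play_rows:
  dp:
    - [-0.6,0,0]
    - [-1.1,0,0]
    - [-1.1,0,0]
    - [-1.1,0,0]
  rot:
    - [0,0,0]
    - [0,0,0]
    - [0,0,0]
    - [0,0,0]

```text
clock: 8.58
eef_pos: [507.2, 67.2, 223.5]
tcp_rot: [3.141, -0.0, 1.22]
contact_force: [0.5, 0.2, 0.2]
opening: 0.803
grasp_force: 0.0
```

Run:
```python
from h import *
s=telemetry.sense();f=optics.grab_frame("wrist");save("w3.png",f["color"]);print(s["clock"],s["eef_pos"],s["tcp_rot"])
import pickle;pickle.dump((s,f),open("w3.pkl","wb"))
```

```text
8.5833 [507.17101682  67.23749888 223.48652398] [ 3.14124199e+00 -3.48084853e-04  1.22017502e+00]
```

View pics/w3.png

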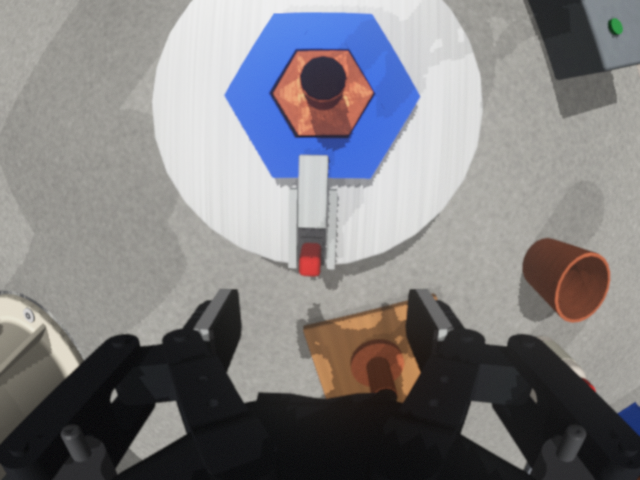

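The foot sits evenly in the pocket at about (322,93), with a thin uniform gap around it. The red knob is at about (310,262) and the tongue is still out. I'll triangulate the knob.

Run:
```python
from h import *
import pickle
s,f=pickle.load(open("w3.pkl","rb"));F=pickle.load(open("f0.pkl","rb"))
def red(im,x0,x1,y0,y1):
    h=cv2.cvtColor(im,cv2.COLOR_RGB2HSV);m=(((h[...,0]<6)|(h[...,0]>174))&(h[...,1]>150)&(h[...,2]>70))
    k=np.zeros_like(m);k[y0:y1,x0:x1]=m[y0:y1,x0:x1];v,u=np.nonzero(k);return u.min(),u.max(),v.min(),v.max(),u.mean(),v.mean(),len(u)
a=red(f["color"],285,335,230,290);b=red(F["top"]["color"],275,300,250,280);c=red(F["scene"]["color"],325,350,190,220)
for n in(a,b,c):print(np.round(n,1))
def tri(rs):
    A=0;B=0
    for o,d in rs:
        d=d/np.linalg.norm(d);M=np.eye(3)-np.outer(d,d);A=A+M;B=B+M@o
    return np.linalg.solve(A,B)
R=[wray(f,a[4:6],s),ray(F["top"],b[4:6]),ray(F["scene"],c[4:6])]
print("all",tri(R),"w+scene",tri([R[0],R[2]]),"w+top",tri(R[:2]))
v=np.array([wonz(f,p,s,112.5)[:2] for p in[(300,155),(328,155),(297,228),(326,228)]]);d=v[:2].mean(0)-v[2:].mean(0)
print("tongue mid",v[:2].mean(0),v[2:].mean(0),"dir",np.degrees(np.arctan2(d[1],d[0])))
# foot contour centre at z106
k=hexfit([wonz(f,p,s,106)[:2] for p in[(297,51),(348,51),(373,93),(350,135),(298,135),(273,93)]],1);print("foot",k)
for z in(130,140,150,160):print(z,wonz(f,(310,a[2]),s,z).round(1),wonz(f,(310,a[3]),s,z).round(1),onz(F["top"],b[4:6],z).round(1))
```

```text
[300.  319.  255.  275.  309.3 264.9 368. ]
[283.  288.  260.  266.  285.5 262.9  35. ]
[337.  340.  201.  210.  338.4 205.2  27. ]
all [496.05341695  58.90457343 133.12092954] w+scene [495.29061156  58.21942198 131.95304662] w+top [496.26407999  60.09083912 139.59766679]
tongue mid [522.04056051 123.70567918] [502.82955103  76.75326548] dir 67.74762725195689
foot (array([542.8304 , 162.52762], dtype=float32), np.float32(0.18250418), array([60. , 60.2, 61.2], dtype=float32))
130 [497.4  63.6 130. ] [492.4  50.3 130. ] [496.9  60.3 130. ]
140 [498.8  66.4 140. ] [494.1  53.7 140. ] [496.5  59.9 140. ]
150 [500.3  69.3 150. ] [495.7  57.2 150. ] [496.1  59.6 150. ]
160 [501.7  72.1 160. ] [497.4  60.6 160. ] [495.7  59.2 160. ]
```

Call:
play_rows:
  dp:
    - [-0.29,-0.19,0.3]
    - [-0.29,-0.19,0.8]
    - [-0.29,-0.19,1.3]
    - [-0.29,-0.19,1.7]
    - [-0.29,-0.19,1.9]
  rot:
    - [0,0,0.2]
    - [0,0,0.38]
    - [0,0,0.38]
    - [0,0,0.38]
    - [0,0,0.38]

```text
clock: 9.05
eef_pos: [495.5, 60.4, 145.3]
tcp_rot: [-3.139, 0.001, 1.183]
contact_force: [-0.4, -0.6, -0.6]
opening: 0.801
grasp_force: 0.0
```

Call:
play_rows:
  dp:
    - [0,0,0.15]
    - [0,0,0.3]
    - [0,0,0.45]
    - [0,0,0.6]
    - [0,0,0.68]
  rot:
    - [0,0,0]
    - [0,0,0]
    - [0,0,0]
    - [0,0,0]
    - [0,0,0]

```text
clock: 9.47
eef_pos: [496.2, 59.6, 119.7]
tcp_rot: [3.142, -0.0, 1.182]
contact_force: [0.1, 0.6, -0.4]
opening: 0.799
grasp_force: 0.0
```

Call:
play_rows:
  dp:
    - [0,0,0]
    - [0,0,0]
    - [0,0,0]
    - [0,0,0]
    - [0,0,0]
  rot:
    - [0,0,0]
    - [0,0,0]
    - [0,0,0]
    - [0,0,0]
    - [0,0,0]
  fingers: 0
  grip_force: 30

```text
clock: 9.88
eef_pos: [495.2, 59.9, 120.6]
tcp_rot: [-3.14, -0.0, 1.182]
contact_force: [-4.9, 0.9, 4.7]
opening: 0.155
grasp_force: 31.0
```

Call:
play_rows:
  dp:
    - [0,0,0]
    - [0,0,0]
    - [0,0,0]
    - [0,0,0]
  rot:
    - [0,0,0]
    - [0,0,0]
    - [0,0,0]
    - [0,0,0]

```text
clock: 10.22
eef_pos: [495.2, 59.9, 120.6]
tcp_rot: [-3.14, 0.0, 1.182]
contact_force: [-4.8, 2.5, 7.4]
opening: 0.159
grasp_force: 31.4
```

Gripped at 0.159 open, which is about 14 mm and matches the knob. Now I'll slide it in.

Call:
play_rows:
  dp:
    - [0.1,0,0]
    - [0.2,0,0]
    - [0.3,0,0]
    - [0.4,0,0]
    - [0.5,0,0]
  rot:
    - [0,0,0]
    - [0,0,0]
    - [0,0,0]
    - [0,0,0]
    - [0,0,0]

```text
clock: 10.63
eef_pos: [502.5, 78.1, 120.6]
tcp_rot: [-3.14, 0.001, 1.182]
contact_force: [-6.9, -0.9, 9.0]
opening: 0.154
grasp_force: 31.7
```

Call:
play_rows:
  dp:
    - [0.03,0,0]
    - [0.06,0,0]
    - [0.08,0,0]
    - [0.1,0,0]
    - [0.1,0,0]
  rot:
    - [0,0,0]
    - [0,0,0]
    - [0,0,0]
    - [0,0,0]
    - [0,0,0]

```text
clock: 11.05
eef_pos: [503.3, 80.2, 120.5]
tcp_rot: [-3.139, 0.004, 1.183]
contact_force: [-8.5, -9.6, 12.5]
opening: 0.159
grasp_force: 32.2
```

Call:
play_rows:
  dp:
    - [0.02,0,0]
    - [0.04,0,0]
    - [0.05,0,0]
    - [0.05,0,0]
  rot:
    - [0,0,0]
    - [0,0,0]
    - [0,0,0]
    - [0,0,0]

```text
clock: 11.38
eef_pos: [503.3, 80.3, 120.5]
tcp_rot: [-3.139, 0.007, 1.184]
contact_force: [-10.6, -19.8, 17.3]
opening: 0.154
grasp_force: 32.7
```

Call:
play_rows:
  dp:
    - [0,0,0]
    - [0,0,0]
    - [0,0,0]
    - [0,0,0]
    - [0,0,0]
  rot:
    - [0,0,0]
    - [0,0,0]
    - [0,0,0]
    - [0,0,0]
    - [0,0,0]
  fingers: 0.8

```text
clock: 11.8
eef_pos: [506.2, 83.8, 120.1]
tcp_rot: [3.141, -0.0, 1.182]
contact_force: [0.2, -0.4, 0.4]
opening: 0.799
grasp_force: 0.0
```

Call:
play_rows:
  dp:
    - [0,0,-0.5]
    - [0,0,-1.2]
    - [0,0,-2.0]
    - [-0.5,0,-2.6]
    - [-1.0,0,-2.6]
  rot:
    - [0,0,0]
    - [0,0,0]
    - [0,0,0]
    - [0,0,0]
    - [0,0,0]

```text
clock: 12.22
eef_pos: [493.8, 47.1, 228.9]
tcp_rot: [3.135, -0.004, 1.184]
contact_force: [0.6, -0.4, 0.1]
opening: 0.798
grasp_force: 0.0
```

Call:
play_rows:
  dp:
    - [0,0,0]
    - [0,0,0]
    - [0,0,0]
  rot:
    - [0,0,0]
    - [0,0,0]
    - [0,0,0]

```text
clock: 12.47
eef_pos: [490.8, 46.9, 223.7]
tcp_rot: [-3.141, -0.0, 1.182]
contact_force: [0.1, -0.7, -0.1]
opening: 0.799
grasp_force: 0.0
```

Run:
```python
from h import *
s=telemetry.sense();f=optics.grab_frame("wrist");save("w4.png",f["color"]);print(s["clock"],s["eef_pos"],s["tcp_rot"])
import pickle;pickle.dump((s,f),open("w4.pkl","wb"))
```

```text
12.4667 [490.77872432  46.89826572 223.68256215] [-3.14105106e+00 -1.14225525e-04  1.18173473e+00]
```

View pics/w4.png

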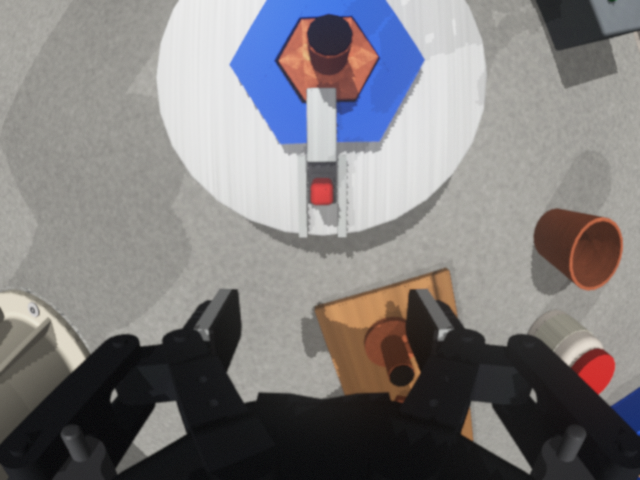

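The tongue tip at (321,88) now overlaps the foot's near edge at about row 100, and the post is still seated. I'll check how far the tongue tip travelled.

Run:
```python
from h import *
import pickle
s,f=pickle.load(open("w4.pkl","rb"));t=wonz(f,(321.5,88),s,112.5);print(t,np.hypot(*(t[:2]-[522.0,124.0])))
```

```text
[529.66782691 143.21853524 112.5       ] 20.69172941736611
```

```bash
python3 -c "
from h import *
print(r.sign_off())"
```

```text
the job is handed in; nothing more can be done
None
```

The hex post is standing flush in the bat's pocket and let go, the latch was pushed in until it met its stop (about 21–22 mm measured), and the job was handed in at about 12.5 s; sign-off gave no verdict back.

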